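# Load a turning tool under the laser marker and start the mark

### The arm

A 7-joint arm with a two-finger parallel gripper is mounted at the origin on the work surface. World frame = base frame: x ahead of the robot, y to its left, z up, the work surface at z = 0. Lengths are in m, angles in rad, forces in N, time in s.
With the tool pointing down it reaches from about 0.4 to 0.75 m from the base axis. Payload 19.5 kg.
Tool frame: the origin (TCP) lies at the very end of the fingers, on their centre line; the grasp point (between the pads) lies 19 mm behind it (bot.hold_point_z is the distance from the TCP to the grasp point, in m); z points along the fingers, y is the line along which they close (so a half turn about z gives the same grasp; the last joint's range is limited). The gripper opens to 85 mm and grips with 20 to 120 N. Pads are 22 mm wide; open, the fingers measure 114 mm over their backs; the gripper's body (76 mm by 85 mm) begins 54 mm behind the grasp point. The pads swing forward as they close: fully open they stand 13 mm farther back than shut.
Start: joints at [1.225, 0.707, -0.028, 1.485, 0.022, 0.951, -0.075], TCP at [0.172, -0.549, 0.231] pointing down, gripper open.
Joint ranges: [-2.71, 2.71], [-0.32, 2.16], [-1.57, 1.52], [0, 2.45], [-1.46, 4.6], [0, 2.02], [-2.83, 2.83]. Speed limits (rad/s): [1.89, 1.89, 2.57, 2.57, 3.01, 3.01, 3.01].

### API

Orientations are given as a unit quaternion [x, y, z, w].
In Python, from station import bot gives the robot as it stands.
- The arm moves only by the tool apply_moves, never from a script. Its argument "increments" is a list of rows, each an object with "offset": the shift along the tool's x, y, z in m, a list of three; "yaw": the turn about the tool's z in degrees; "gripper": the finger opening in m, from 0 to 0.0854. A call has 1 to 12 rows; each row is the pose to reach, as a shift and turn from the pose commanded when the call began, along the tool's axes at that moment; what a row does not reach only later rows make up. A row lasts 1/12 s, in which the tool goes at most 41.7 mm and 7.16 degrees, less where a joint would pass 70% of its speed; a pose out of reach is approached as far as the arm can. A call with a gripper value outside its range is refused whole. The fingers move at their own pace and stop on an object; "newtons" is the grip in N (left out, the last holds). Time passes only in rows, so rows that repeat a pose let the fingers close. It gives the time, the measured TCP pose, the force, the opening and the grip force at its end, in the units of the state.
- bot.read_state(): the state, without advancing time (a new reading comes with each control period).
- bot.get_image(name): name is "scene" or "top" or "wrist"; returns (picture, depth): 400x640x3 uint8, blue, green, red; 400x640 float32, m along the optical axis (not along the pixel's ray), 0 where there is no reading.
- bot.camera_model(name): a dict with "K" (3x3 intrinsics, pixels), "R" (3x3) and "t" (3): a world point X has camera coordinates R X + t. Camera axes: x right, y down, z forward; pixel columns grow to the right and rows downward; lengths in m; the calibration is good to about 2 mm. A picture is of the moment at which its call begins: read the wrist's pose just before it. camera_model takes no time and is no camera call; for the wrist camera it gives the pose at the moment of the call.
- bot.sign_off(): hands the job in; it is judged then, once.
The state is a dict: "t": time; "joints": joint angles; "joint_velocities": joint speeds; "joint_efforts": joint torques, N m; "tcp_pos": TCP position; "ee_rot": TCP orientation; "wrist_force": force on the tool from outside, world axes, zero at the start; "torque": the same for the moment, N m; "grip_width": finger opening in m; "grip_force": force on a finger pad.
Only numpy, scipy, OpenCV 4.12 (cv2) and the standard library are available. Lean on these libraries where they do the work, as an engineer would, in place of code of your own. Each camera call takes 0.05 s, during which the arm holds its last target. There are 200 camera calls.

### The job

Take the dark square-shank turning tool out of the blue basket and slide it, shank first and insert side up, into the guide under the laser head until its shank is fully home against the end stop. Then press the green start button on the console fully down and let it come up again. Do not bump the laser head, and leave the red stop button, the other things in the basket and the round fixtures on the plate alone.

Things in the scene. Friction and masses are not known exactly. Their poses are not given: they have to be found in the camera images.
- tool: Turning tool, dark steel, 170 long, 0.45-0.61 kg, flat in a lane of the basket, shank end to +y (within 0.3 rad). Origin: underside, mid-length, on the shank's centre line. +y: head to shank end; +z: insert side, up. Shank 20 x 20 from y -51 to 85; head x -10 to 16, 20 high, y -85 to -51, flat end face, gold insert on its +x top edge (to x 22). Other bars lie in lanes 66 apart
- tool_end (a point): centre of the lower edge of the tool's shank end face (the end that goes in first)
- tool_tail (a point): on the shank's centre line at the lower edge of the head's flat end face (the end that stays outside and can be pushed)
- station: Laser marking station, fixed: aluminium plate with a hole grid (260 x 500, top 16 above the table), white column far left, white beam tube (120 diameter, 265 to 385 high) along its y axis. Origin: on the table right under the lens axis. +y is the feed direction into the guide
- laser_head: Black scan head overhanging the guide, fixed; origin and axes as the station's. Lens barrel (radius 48): underside 212 above the table. Box: 267 to 383 high, x -55 to 55, y -50 to 100, then a collar and the tube. An upright gripper must stay in front of it (smaller y)
- guide_mouth (a point): Mouth of the guide: centre of the channel's floor, 28 above the table; axes as the station's, +y leads in. Channel 100 long, 23.2 wide, 22.5 high, blue cover plate 6 thick on top. In front of it an open flat apron at floor height, 80 wide, to y -175, and two lead-in jaws (18 high, 34 long, opening to about 46). With the tool home its last 70 mm stay outside
- guide_stop (a point): End stop of the guide: centre of the stop face at the floor, 100 beyond the mouth in +y. The tool is home when its shank end touches this face
- console: White control console, fixed, 130 deep (x) x 190 wide (y), its panel slopes 0.26 rad, lower towards the robot. Origin: under its centre on the table
- start (a joint): Green start button: travel in m, 0 up, 0.006 fully down; spring, 5 N fully down
- start_top (a point): Centre of the green button's top (radius 16) when read; its z axis points out of the sloped panel, press against it. The green button is the right one seen from the robot (smaller y)
- stop (a joint): Red stop button, same kind, 84 to the left of the green one; leave alone
- basket: Blue open basket, fixed, 235 x 275 outside, walls 4, 52 high, floor 4 thick. Origin under its centre. Its long side is y
- bar_a: Bright round boring bar in the basket, 160 long, 20 diameter, lies along its y; origin at its underside's middle. Leave in the basket
- bar_b: Second boring bar, the same
- sleeve_a: Copper-coloured sleeve, 32 diameter, 45 high, stands at the left (+y) end of the basket. Leave in the basket
- sleeve_b: Steel sleeve, the same
- puck_a: Round steel marking fixture, 46 diameter, 49 high, stands on the plate on the robot's side of the guide. Origin: under its centre. Leave alone
- puck_b: Second round fixture, the same
There are look-alikes about, which are no part of the job. Leave any yellow look-alike of the sleeve_b alone.

How it is judged:
On the way, in this order (a step that is already met when the one before it is completed fails the run):
1. the tool is lifted clear of the basket (z of tool in the frame of basket above 0.045 m), for 0.1 s.
2. the shank end has entered the mouth of the guide, flat on its floor (y of tool_end in the frame of guide_mouth above 0.008 m and x of tool_end in the frame of guide_mouth between -0.006 and 0.006 m and z of tool_end in the frame of guide_mouth below 0.006 m and angle between tool's own z axis and vertical below 0.12 rad), for 0.1 s.
3. the shank end is home against the end stop (y of tool_end in the frame of guide_stop above -0.004 m), for 0.2 s.
4. the green start button is pressed fully down with the tool home (value of joint start above 0.0045 m and y of tool_end in the frame of guide_stop above -0.004 m), for 0.05 s.
At the end, for the whole second after the job is handed in: The tool rests flat in the guide, insert side up, its shank end within 4 mm of the end stop, at rest; the green button is up again (under 2 mm); the bars and sleeves are in the basket and the two round fixtures within 20 mm of where they stood (y of tool_end in the frame of guide_stop above -0.004 m and x of tool_end in the frame of guide_stop between -0.006 and 0.006 m and z of tool_end in the frame of guide_stop below 0.006 m and angle between tool's own z axis and vertical below 0.12 rad and linear speed of tool below 0.01 m/s and value of joint start below 0.002 m and z of each of bar_a, bar_b, sleeve_a, sleeve_b in the frame of basket below 0.045 m and distance of each of puck_a, puck_b from where it was at the start of the episode below 0.02 m); the robot touches nothing.
It fails at once if the start button is pressed while the tool is not home (value of joint start above 0.003 m and y of tool_end in the frame of guide_stop below -0.006 m).
It fails at once if the red stop button is pressed (value of joint stop above 0.003 m).
It fails at once if the laser head is bumped (more than 8 N) (contact force between any of the arm, the fingers, tool and laser_head above 8 N).
It fails at once if another thing is lifted out of the basket (z of any of bar_a, bar_b, sleeve_a, sleeve_b in the frame of basket above 0.05 m).
It fails at once if a round fixture is shifted by more than 20 mm or tipped (distance of any of puck_a, puck_b from where it was at the start of the episode above 0.02 m or angle between any of puck_a, puck_b's own z axis and vertical above 0.3 rad).
It also fails if it takes over 51 s, if anything falls off the work surface, if the arm or the gripper's body presses on something with over 40 N, if the wrist force passes 120 N, or if a joint passes its speed limit or range.

## Working session

There is one attempt and no reset: what is moved stays moved. The work goes in short steps, Python scripts to look and compute and a tool call to move; the robot and the scene stay as the last step left them, time stands still between calls to the robot, and variables do not carry over. Pictures are saved under pics/ and viewed, at most 10 in all, crops included, and the job is handed in when it is done.

Besides the shell and the picture viewer there is one more tool, called by a JSON object that holds its "name" and its "arguments", one argument or row to a line. apply_moves: Moves the arm, as the interface text tells. Its arguments: {"type":"object","properties":{"increments":{"type":"array","items":{"type":"object","properties":{"offset":{"type":"array","items":{"type":"number"}},"yaw":{"type":"number"},"gripper":{"type":"number"}}}},"newtons":{"type":"number"}},"required":["increments"]}

```bash
ls; mkdir -p pics
cat > h.py <<'E'
from station import bot
import numpy as np, cv2
from scipy.spatial.transform import Rotation as Rn
def grab(n):
    m=bot.camera_model(n); im,d=bot.get_image(n); return im,d,{k:np.array(v) for k,v in m.items()}
def cloud(d,m):
    v,u=np.indices(d.shape); K=m['K']
    P=np.stack([(u-K[0,2])/K[0,0]*d,(v-K[1,2])/K[1,1]*d,d],-1)
    return (P-m['t'])@m['R']
def proj(X,m):
    c=m['R']@np.array(X)+m['t']; p=m['K']@c; return p[:2]/p[2]
def plane(uv,z,m):
    r=np.linalg.inv(m['K'])@np.array([uv[0],uv[1],1.]); r=m['R'].T@r; o=-m['R'].T@m['t']
    return o+r*(z-o[2])/r[2]
E
python3 - <<'E'
from h import *
s=bot.read_state(); print(s)
for n in('top','scene'):
    im,d,m=grab(n); cv2.imwrite(f'pics/{n}0.png',im); np.savez(f'{n}0.npz',im=im,d=d,**m)
    print(n,m['K'][0,0],-m['R'].T@m['t'],m['R'].round(2).tolist())
E
```

```text
pics
{'t': 0.0, 'joints': array([ 1.22529422,  0.70709646, -0.02758482,  1.48498538,  0.02199151,
        0.95089866, -0.07548871]), 'joint_velocities': array([ 0.000573  ,  0.00116911,  0.00015723, -0.00151024,  0.00286752,
       -0.00030288,  0.00041706]), 'joint_efforts': array([ 5.83623296e-04, -8.83220744e+01,  1.23491965e+00, -2.36171722e+01,
        1.69161824e-02,  6.54560325e-03,  1.68234817e-05]), 'tcp_pos': array([ 0.17192038, -0.54842618,  0.23083471]), 'ee_rot': array([ 9.88486437e-01,  1.51308525e-01, -1.06114951e-04, -5.32306587e-04]), 'wrist_force': array([-0.69663421,  0.65720818,  0.45813613]), 'torque': array([ 0.00627236, -0.00923375,  0.0002003 ]), 'grip_force': 0.0, 'grip_width': 0.08556459096117386}
top 444.14247177778736 [ 0.35616826 -0.0407243   1.41662198] [[0.02, -1.0, 0.0], [-0.99, -0.02, -0.13], [0.13, 0.0, -0.99]]
scene 442.8807356249905 [ 1.07357422 -0.77931506  0.6775136 ] [[0.83, 0.56, -0.02], [0.29, -0.46, -0.84], [-0.48, 0.69, -0.54]]
```

View pics/top0.png

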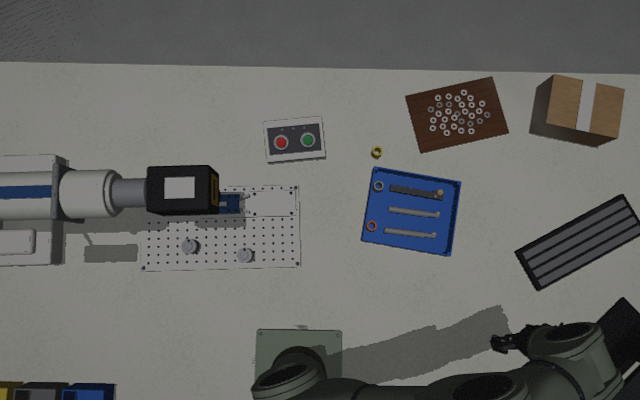

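View pics/scene0.png

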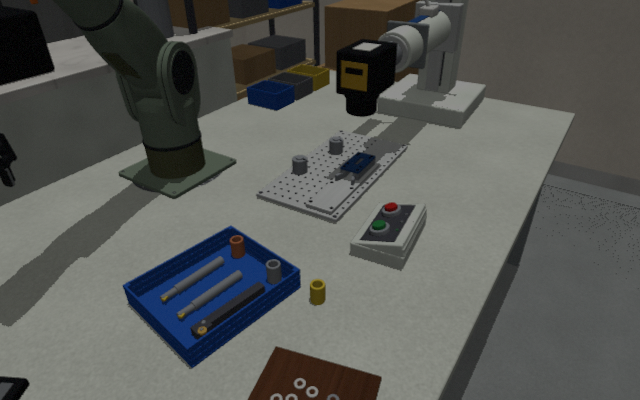

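The top view shows the tool in the basket at (389–446, 186–197) with its head to the right, the green button at (308,140), the red one at (281,143) and the blue guide cover at about (230,203). The scene view agrees: the tool is the bar furthest from the robot, with its shank end beside the steel sleeve.

Run:
```python
from h import *
z=np.load('top0.npz'); im,d=z['im'],z['d']; m={k:z[k] for k in 'KRt'}
P=cloud(d,m)
def rep(name,mask):
    n,l,st,c=cv2.connectedComponentsWithStats(mask.astype(np.uint8))
    for i in range(1,n):
        if st[i,4]>15:
            q=P[l==i]; q=q[q[:,2]>-.1]; print(name,st[i].tolist(),np.median(q,0).round(4),q[:,2].min().round(3),q[:,2].max().round(3))
hsv=cv2.cvtColor(im,cv2.COLOR_BGR2HSV); H,S,V=cv2.split(hsv)
rep('green',(H>40)&(H<85)&(S>110))
rep('red',((H<8)|(H>172))&(S>120))
rep('blue',(H>100)&(H<130)&(S>120))
# tool points by height in basket
roi=np.zeros(d.shape,bool); roi[180:202,384:452]=1
M=roi&(S<110)
print('tool z', np.percentile(P[M][:,2],[5,25,50,75,95]).round(4))
big=[]
for (a,b,c,e) in((360,460,150,260),(140,305,160,275)):
    big.append(cv2.resize(im[c:e,a:b],None,fx=4.8,fy=4.8,interpolation=cv2.INTER_CUBIC))
g=cv2.convertScaleAbs(np.clip(big[0],0,255),alpha=1.6); cv2.imwrite('pics/tc.png',g)
cv2.imwrite('pics/gc.png',cv2.convertScaleAbs(big[1],alpha=1.3))
for uv in((245,205),(242,195),(242,214)): print(plane(uv,.028,m))
```

```text
green [303, 135, 10, 10, 68] [ 0.7137 -0.0156  0.071 ] 0.065 1.417
red [276, 138, 10, 9, 74] [0.7037 0.0668 0.0718] 0.063 1.417
blue [361, 167, 100, 89, 5568] [ 0.5029 -0.3535  0.0049] -0.007 1.417
blue [0, 185, 51, 14, 596] [0.4911 0.6365 0.386 ] 0.381 1.417
blue [218, 194, 21, 19, 301] [0.5089 0.2179 0.0564] 0.048 1.417
blue [369, 223, 5, 5, 17] [ 0.4561 -0.2223  0.0067] -0.001 0.015
blue [61, 383, 53, 17, 801] [-0.0566  0.6247  0.0274] -0.003 0.077
tool z [0.0176 0.0216 0.0233 0.0255 0.0287]
[0.50953611 0.17706897 0.028     ]
[0.54106644 0.18780395 0.028     ]
[0.48093943 0.18533627 0.028     ]
```

View pics/tc.png

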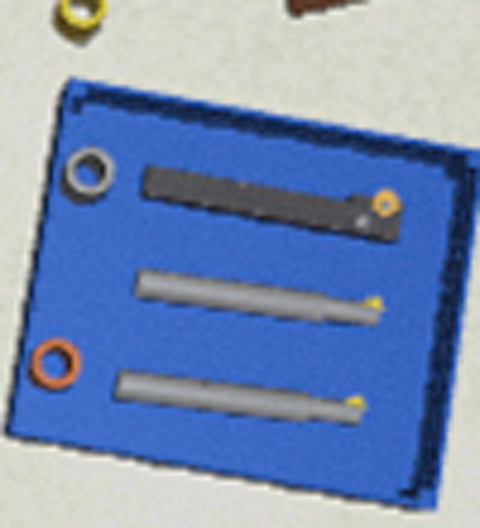

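View pics/gc.png

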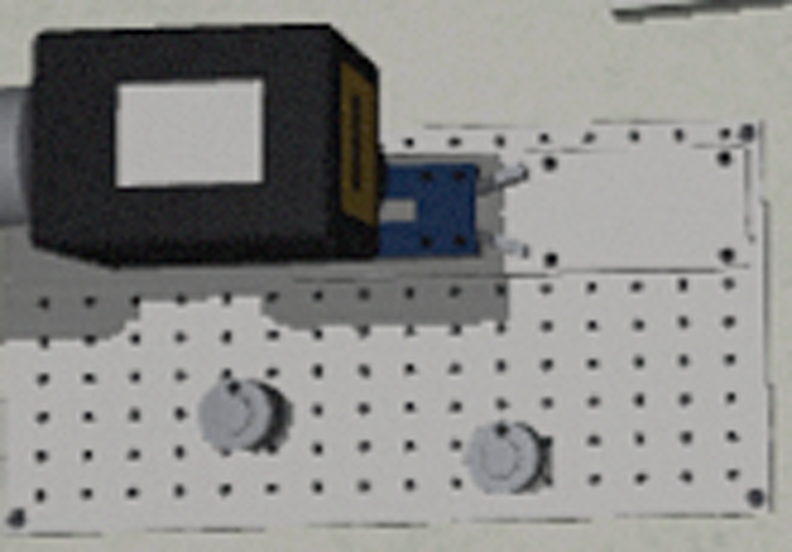

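The first crop shows the tool's shank end at about (145,182), its end face at (397,225) and the gold insert on its upper (+x) side. The second shows the cover's front edge at (475,165)–(474,256), jaw tips near x=525, and the head box's top front edge near x=330.

Run:
```python
from h import *
z=np.load('top0.npz'); im,d=z['im'],z['d']; m={k:z[k] for k in 'KRt'}
f=lambda x,y,ox=140,oy=160:(x/4.8+ox-.4,y/4.8+oy-.4)
hsv=cv2.cvtColor(im,cv2.COLOR_BGR2HSV); H,S,V=cv2.split(hsv)
M=np.zeros(d.shape,np.uint8); M[180:203,384:446]=1
M&=((S<95)&(V<100)).astype(np.uint8)
r=cv2.minAreaRect(cv2.findContours(M,0,1)[0][0]) if 0 else None
n,l,st,c=cv2.connectedComponentsWithStats(M); i=1+np.argmax(st[1:,4]); print(st[i])
vs,us=np.where(l==i); Q=np.array([plane((u,v),.024,m)[:2] for u,v in zip(us,vs)])
# shank axis: fit midline for columns in shank
sel=Q[:,1]>Q[:,1].min()+.045
vx,vy,x0,y0=cv2.fitLine(Q[sel].astype(np.float32),2,0,.01,.01).ravel()
a=np.array([vx,vy])*np.sign(vy); s=(Q-[x0,y0])@a
print('axis',a,'yaw deg',np.degrees(np.arctan2(-a[0],a[1])),'c',x0,y0,'ext',s.min(),s.max(), 'mid',np.array([x0,y0])+a*(s.max()+s.min())/2)
print('cover front',plane(f(475,165),.0565,m),plane(f(474,256),.0565,m))
print('jaws',plane(f(527,172),.046,m),plane(f(527,250),.046,m))
print('box front top',plane(f(330,27),.383,m),plane(f(345,255),.267,m), plane(f(378,70),.267,m))
print('plate', [plane(f(*q),.016,m).round(4).tolist() for q in((16,533),(770,513),(760,122))])
print('pucks', [plane(f(*q),.065,m).round(4).tolist() for q in((228,413),(497,457))])
```

```text
[390 185  54  15 341]
axis [0.16599926 0.9861259 ] yaw deg -9.555288 c 0.56638485 -0.34078225 ext -0.10626513230957312 0.062417960779167544 mid [ 0.56274555 -0.36240167]
cover front [0.54024489 0.19387745 0.0565    ] [0.48143455 0.19204715 0.0565    ]
jaws [0.53778919 0.16178253 0.046     ] [0.48700077 0.15980452 0.046     ]
box front top [0.56324932 0.211949   0.383     ] [0.46113773 0.22584181 0.267     ] [0.56310433 0.21283859 0.267     ]
plate [[0.2987, 0.4883, 0.016], [0.3216, -0.0003, 0.016], [0.5785, 0.0127, 0.016]]
pucks [[0.3781, 0.3414, 0.065], [0.3541, 0.1708, 0.065]]
```

```bash
cat >> h.py <<'E'
def go(p,deg=None):
    """offset (tool axes) and yaw to bring the TCP to p with tool y at world angle deg"""
    s=bot.read_state(); R=Rn.from_quat(s['ee_rot']).as_matrix()
    cur=np.degrees(np.arctan2(R[1,1],R[0,1])); 
    print('off',(R.T@(np.array(p)-s['tcp_pos'])).round(4).tolist(),'yaw',None if deg is None else round(-((deg-cur+180)%360-180),2),'cur',cur.round(2),'t',s['t'],'tcp',s['tcp_pos'].round(4),'tilt',R[:,2].round(4),'F',s['wrist_force'].round(2),'grip',round(s['grip_width'],4),round(s['grip_force'],1))
E
python3 -c "
from h import *
go((.557,-.397,.2),-9.6)"
```

```text
off [0.4127, -0.0293, 0.0309] yaw -62.99 cur -72.59 t 0.1 tcp [ 0.1719 -0.5484  0.2309] tilt [-3.e-04  9.e-04 -1.e+00] F [ 0.92 -0.88  1.24] grip 0.0854 0.0
```

{"name": "apply_moves", "arguments": {
  "increments": [
    {"offset": [0.03,-0.002,0.002],"yaw": -6,"gripper": 0.085},
    {"offset": [0.065,-0.005,0.005],"yaw": -12},
    {"offset": [0.1,-0.007,0.008],"yaw": -18},
    {"offset": [0.14,-0.01,0.01],"yaw": -24},
    {"offset": [0.18,-0.013,0.013],"yaw": -30},
    {"offset": [0.22,-0.016,0.016],"yaw": -36},
    {"offset": [0.26,-0.018,0.019],"yaw": -42},
    {"offset": [0.3,-0.021,0.022],"yaw": -48},
    {"offset": [0.34,-0.024,0.025],"yaw": -54},
    {"offset": [0.38,-0.027,0.028],"yaw": -60},
    {"offset": [0.413,-0.029,0.031],"yaw": -63},
    {"offset": [0.413,-0.029,0.031],"yaw": -63}
  ]
}}

```text
schema error: expected keys offset, yaw, gripper
```

Run:
```python
from h import *
go((.557,-.397,.2),-9.6)
im,d,m=grab('wrist'); np.savez('w1.npz',im=im,d=d,**m); cv2.imwrite('pics/w1.png',im)
print(bot.read_state()['joints'].round(2))
```

```text
off [0.4127, -0.0293, 0.0309] yaw -62.99 cur -72.59 t 0.1 tcp [ 0.1719 -0.5484  0.2309] tilt [-3.e-04  9.e-04 -1.e+00] F [ 0.92 -0.88  1.24] grip 0.0854 0.0
[ 1.23  0.71 -0.03  1.48  0.02  0.95 -0.08]
```

View pics/w1.png

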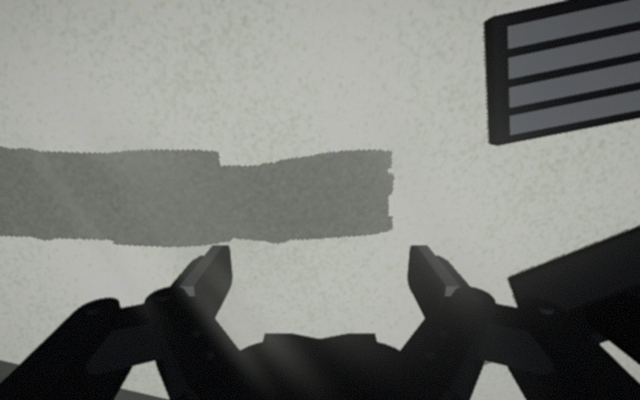

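The move was refused because every row needs all three keys, so this picture is still from the start pose and shows only table, the fingers and a tray at the upper right.

{"name": "apply_moves", "arguments": {
  "increments": [
    {"offset": [0.03,-0.002,0.002],"yaw": -6,"gripper": 0.085},
    {"offset": [0.065,-0.005,0.005],"yaw": -12,"gripper": 0.085},
    {"offset": [0.1,-0.007,0.008],"yaw": -18,"gripper": 0.085},
    {"offset": [0.14,-0.01,0.01],"yaw": -24,"gripper": 0.085},
    {"offset": [0.18,-0.013,0.013],"yaw": -30,"gripper": 0.085},
    {"offset": [0.22,-0.016,0.016],"yaw": -36,"gripper": 0.085},
    {"offset": [0.26,-0.018,0.019],"yaw": -42,"gripper": 0.085},
    {"offset": [0.3,-0.021,0.022],"yaw": -48,"gripper": 0.085},
    {"offset": [0.34,-0.024,0.025],"yaw": -54,"gripper": 0.085},
    {"offset": [0.38,-0.027,0.028],"yaw": -60,"gripper": 0.085},
    {"offset": [0.413,-0.029,0.031],"yaw": -63,"gripper": 0.085},
    {"offset": [0.413,-0.029,0.031],"yaw": -63,"gripper": 0.085}
  ]
}}

```text
t: 1.15
tcp_pos: [0.5626, -0.3922, 0.1984]
ee_rot: [0.76, 0.649, 0.002, -0.001]
wrist_force: [0.2, 1.3, 0.0]
grip_width: 0.085
grip_force: 0.0
```

{"name": "apply_moves", "arguments": {
  "increments": [
    {"offset": [0,0,0],"yaw": 0,"gripper": 0.085},
    {"offset": [0,0,0],"yaw": 0,"gripper": 0.085}
  ]
}}

```text
t: 1.32
tcp_pos: [0.5568, -0.3978, 0.2]
ee_rot: [0.764, 0.645, -0.0, -0.0]
wrist_force: [-1.0, -0.3, 0.3]
grip_width: 0.0853
grip_force: 0.0
```

Run:
```python
from h import *
go((.557,-.397,.2),-9.6)
im,d,m=grab('wrist'); np.savez('w1.npz',im=im,d=d,**m); cv2.imwrite('pics/w2.png',im)
print(bot.read_state()['joints'].round(2))
```

```text
off [0.0008, 0.0, -0.0] yaw -0.04 cur -9.64 t 1.3167 tcp [ 0.5568 -0.3978  0.2   ] tilt [-9.e-04 -1.e-04 -1.e+00] F [-1.   -0.26  0.29] grip 0.0853 0.0
[ 0.68  0.94 -0.28  1.04  0.24  1.19  0.25]
```

View pics/w2.png

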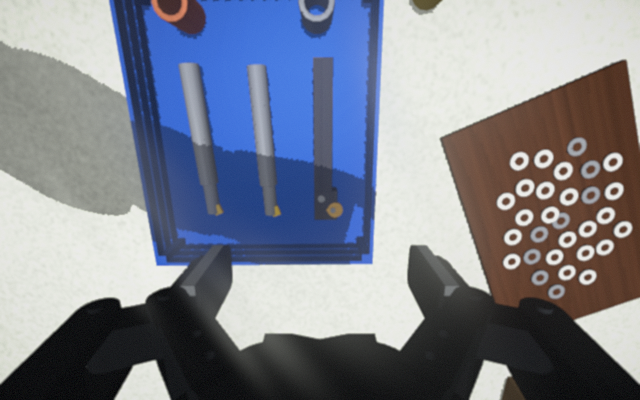

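The wrist view shows the dark tool at columns 314–333, rows 58–219, shank end up and insert at (335,210). The basket's right inner wall is near column 365, so I'll open only partly.

Run:
```python
from h import *
z=np.load('w1.npz'); im,d=z['im'],z['d']; m={k:z[k] for k in 'KRt'}
S=cv2.cvtColor(im,cv2.COLOR_BGR2HSV)[...,1]
M=np.zeros(d.shape,np.uint8); M[50:228,305:350]=1
M&=((S<110)&(im.max(2)<110)).astype(np.uint8)
n,l,st,c=cv2.connectedComponentsWithStats(M); i=1+np.argmax(st[1:,4]); print(st[i])
vs,us=np.where(l==i); Q=np.array([plane((u,v),.024,m)[:2] for u,v in zip(us,vs)])
s0=Q[:,1]; sel=(s0>s0.min()+.05)
vx,vy,x0,y0=cv2.fitLine(Q[sel].astype(np.float32),2,0,.01,.01).ravel()
a=np.array([vx,vy])*np.sign(vy); s=(Q-[x0,y0])@a; p=(Q-[x0,y0])@[a[1],-a[0]]
mid=np.array([x0,y0])+a*(s.max()-.085); mid2=np.array([x0,y0])+a*(s.min()+.085)
print(a,np.degrees(np.arctan2(-a[0],a[1])),'len',np.ptp(s),'mid',mid,mid2,'w',np.percentile(p[sel],[1,99]))
P=cloud(d,m)[l==i]; print('z',np.percentile(P[:,2],[5,50,95]))
g=(mid+mid2)/2-.033*a; print('grasp',g)
go((*g,.1),np.degrees(np.arctan2(-a[0],a[1]))); go((*g,.009),0)
```

```text
[ 314  135   28   85 1275]
[0.11222769 0.9936825 ] -6.4437485 len 0.0945358197464059 mid [ 0.55685554 -0.43759083] [ 0.56532471 -0.3626034 ] w [-0.00902585  0.00926875]
z [0.02267338 0.02397886 0.02521399]
grasp [ 0.55738661 -0.43288864]
off [-0.034, 0.0067, 0.1003] yaw -3.24 cur -9.68 t 1.3667 tcp [ 0.5565 -0.3982  0.2003] tilt [-7.e-04 -4.e-04 -1.e+00] F [ 0.12 -0.63  0.57] grip 0.0849 0.0
off [-0.0339, 0.0068, 0.1913] yaw -9.68 cur -9.68 t 1.3667 tcp [ 0.5565 -0.3982  0.2003] tilt [-7.e-04 -4.e-04 -1.e+00] F [ 0.12 -0.63  0.57] grip 0.0849 0.0
```

The mask dropped the lit half of the shank; I'll use blue-minus-red instead.

Run:
```python
from h import *
z=np.load('w1.npz'); im,d=z['im'],z['d'].copy(); m={k:z[k] for k in 'KRt'}
I=im.astype(int); M=np.zeros(d.shape,np.uint8); M[50:228,300:352]=1
M&=((I[...,0]-I[...,2]<45)&(I.max(2)<130)).astype(np.uint8)
n,l,st,c=cv2.connectedComponentsWithStats(M); i=1+np.argmax(st[1:,4]); print(st[i])
vs,us=np.where(l==i); Q=np.array([plane((u,v),.024,m)[:2] for u,v in zip(us,vs)])
s0=Q[:,1]; sel=(s0>s0.min()+.045)
vx,vy,x0,y0=cv2.fitLine(Q[sel].astype(np.float32),2,0,.01,.01).ravel()
a=np.array([vx,vy])*np.sign(vy); s=(Q-[x0,y0])@a; p=(Q-[x0,y0])@[a[1],-a[0]]
mid=np.array([x0,y0])+a*(s.max()-.085); mid2=np.array([x0,y0])+a*(s.min()+.085)
yaw=np.degrees(np.arctan2(-a[0],a[1]))
print(a,yaw,'len',np.ptp(s),'mid',mid,mid2,'w',np.percentile(p[sel],[1,99]))
g=(mid+mid2)/2-.033*a; print('grasp',g); go((*g,.009),yaw)
```

```text
[ 313   58   30  162 2964]
[0.16506404 0.9862828 ] -9.500954 len 0.16794676734385905 mid [ 0.56662577 -0.36416949] [ 0.56696468 -0.36214442] w [-0.00912993  0.00912589]
grasp [ 0.56134811 -0.39570429]
off [0.0034, 0.0044, 0.1913] yaw -0.18 cur -9.68 t 1.3667 tcp [ 0.5565 -0.3982  0.2003] tilt [-7.e-04 -4.e-04 -1.e+00] F [ 0.12 -0.63  0.57] grip 0.0849 0.0
```

{"name": "apply_moves", "arguments": {
  "increments": [
    {"offset": [0.003,0.004,0.03],"yaw": 0,"gripper": 0.048},
    {"offset": [0.003,0.004,0.06],"yaw": 0,"gripper": 0.048},
    {"offset": [0.003,0.004,0.09],"yaw": 0,"gripper": 0.048},
    {"offset": [0.003,0.004,0.11],"yaw": 0,"gripper": 0.048},
    {"offset": [0.003,0.004,0.125],"yaw": 0,"gripper": 0.048},
    {"offset": [0.003,0.004,0.14],"yaw": 0,"gripper": 0.048},
    {"offset": [0.003,0.004,0.155],"yaw": 0,"gripper": 0.048},
    {"offset": [0.003,0.004,0.17],"yaw": 0,"gripper": 0.048},
    {"offset": [0.003,0.004,0.18],"yaw": 0,"gripper": 0.048},
    {"offset": [0.003,0.004,0.187],"yaw": 0,"gripper": 0.048},
    {"offset": [0.003,0.004,0.193],"yaw": 0,"gripper": 0.048},
    {"offset": [0.003,0.004,0.193],"yaw": 0,"gripper": 0.048}
  ]
}}

```text
t: 2.37
tcp_pos: [0.5616, -0.3952, 0.0066]
ee_rot: [0.764, 0.645, -0.0, -0.0]
wrist_force: [-0.2, -0.3, 1.0]
grip_width: 0.048
grip_force: 0.0
```

{"name": "apply_moves", "arguments": {
  "increments": [
    {"offset": [0,0,0],"yaw": 0,"gripper": 0.01},
    {"offset": [0,0,0],"yaw": 0,"gripper": 0.01},
    {"offset": [0,0,0],"yaw": 0,"gripper": 0.01},
    {"offset": [0,0,0],"yaw": 0,"gripper": 0.01},
    {"offset": [0,0,0],"yaw": 0,"gripper": 0.01},
    {"offset": [0,0,0],"yaw": 0,"gripper": 0.01},
    {"offset": [0,0,0],"yaw": 0,"gripper": 0.01},
    {"offset": [0,0,0],"yaw": 0,"gripper": 0.01}
  ],
  "newtons": 90
}}

```text
t: 3.03
tcp_pos: [0.5622, -0.3954, 0.0083]
ee_rot: [0.764, 0.646, 0.0, 0.001]
wrist_force: [-0.3, 0.6, 6.6]
grip_width: 0.018
grip_force: 89.3
```

{"name": "apply_moves", "arguments": {
  "increments": [
    {"offset": [0,0,-0.005],"yaw": 0,"gripper": 0.01},
    {"offset": [0,0,-0.015],"yaw": 0,"gripper": 0.01},
    {"offset": [0,0,-0.03],"yaw": 0,"gripper": 0.01},
    {"offset": [0,0,-0.05],"yaw": 0,"gripper": 0.01},
    {"offset": [0,0,-0.07],"yaw": 0,"gripper": 0.01},
    {"offset": [0,0,-0.09],"yaw": 0,"gripper": 0.01},
    {"offset": [0,0,-0.11],"yaw": 0,"gripper": 0.01},
    {"offset": [0,0,-0.12],"yaw": 0,"gripper": 0.01},
    {"offset": [0,0,-0.12],"yaw": 0,"gripper": 0.01},
    {"offset": [0,0,-0.12],"yaw": 0,"gripper": 0.01}
  ]
}}

```text
t: 3.87
tcp_pos: [0.5618, -0.3951, 0.1274]
ee_rot: [0.764, 0.646, -0.0, 0.0]
wrist_force: [-0.2, 0.0, -5.7]
grip_width: 0.0177
grip_force: 88.5
```

Run:
```python
from h import *
go((.51,.03,.12),2.7)
im,d,m=grab('wrist'); np.savez('w2.npz',im=im,d=d,**m); cv2.imwrite('pics/w3.png',im)
P=cloud(d,m)
# heights along held tool: points between fingers
for r in range(20,260,20):
    u=np.arange(300,345); q=P[r,u]; k=q[:,2]>.05
    print(r,k.sum(),q[k].mean(0).round(4) if k.any() else '')
```

```text
off [0.4105, -0.1219, 0.0074] yaw -12.29 cur -9.59 t 3.8667 tcp [ 0.5618 -0.3951  0.1274] tilt [ 1.e-04 -1.e-04 -1.e+00] F [-0.24  0.02 -5.66] grip 0.0177 88.5
20 44 [ 0.5805 -0.2938  0.1425]
40 44 [ 0.5793 -0.3006  0.1425]
60 44 [ 0.5779 -0.308   0.1455]
80 44 [ 0.5768 -0.3151  0.1453]
100 43 [ 0.5755 -0.3223  0.1426]
120 43 [ 0.5742 -0.3301  0.1427]
140 43 [ 0.5729 -0.3382  0.1426]
160 42 [ 0.5713 -0.3464  0.1429]
180 42 [ 0.5698 -0.3552  0.1426]
200 42 [ 0.5683 -0.3641  0.1428]
220 41 [ 0.5665 -0.3734  0.1429]
240 45 [ 0.5658 -0.3834  0.1426]
```

View pics/w3.png

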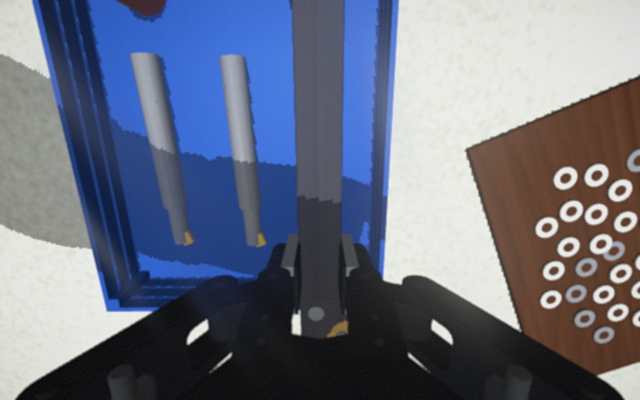

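The tool is held level and straight between the pads (columns 294–343); the other bars remain in the basket. Next I'll carry it to the front of the guide.

```bash
python3 -c "
from h import *
go((.5195,.012,.10),2.7)"
```

```text
off [0.3942, -0.1091, 0.0268] yaw -12.29 cur -9.59 t 3.9167 tcp [ 0.5615 -0.3949  0.1265] tilt [-1.e-03  6.e-04 -1.e+00] F [-0.69 -0.52 -6.39] grip 0.018 88.5
```

{"name": "apply_moves", "arguments": {
  "increments": [
    {"offset": [0.01,-0.003,0],"yaw": 0,"gripper": 0.01},
    {"offset": [0.03,-0.009,0],"yaw": -1,"gripper": 0.01},
    {"offset": [0.06,-0.017,0],"yaw": -2,"gripper": 0.01},
    {"offset": [0.095,-0.027,0],"yaw": -3,"gripper": 0.01},
    {"offset": [0.13,-0.036,0],"yaw": -4,"gripper": 0.01},
    {"offset": [0.165,-0.046,0],"yaw": -5,"gripper": 0.01},
    {"offset": [0.2,-0.055,0],"yaw": -6,"gripper": 0.01},
    {"offset": [0.235,-0.065,0],"yaw": -7.5,"gripper": 0.01},
    {"offset": [0.27,-0.075,0.005],"yaw": -9,"gripper": 0.01},
    {"offset": [0.305,-0.084,0.01],"yaw": -10.5,"gripper": 0.01},
    {"offset": [0.335,-0.093,0.015],"yaw": -12,"gripper": 0.01},
    {"offset": [0.36,-0.1,0.02],"yaw": -12.3,"gripper": 0.01}
  ]
}}

```text
t: 4.92
tcp_pos: [0.5222, -0.0209, 0.1063]
ee_rot: [0.689, 0.725, -0.0, -0.001]
wrist_force: [0.5, 0.6, -5.2]
grip_width: 0.0177
grip_force: 88.6
```

{"name": "apply_moves", "arguments": {
  "increments": [
    {"offset": [0.015,0,0.004],"yaw": 0,"gripper": 0.01},
    {"offset": [0.025,0,0.007],"yaw": 0,"gripper": 0.01},
    {"offset": [0.03,0,0.007],"yaw": 0,"gripper": 0.01},
    {"offset": [0.03,0,0.007],"yaw": 0,"gripper": 0.01},
    {"offset": [0.03,0,0.007],"yaw": 0,"gripper": 0.01}
  ]
}}

```text
t: 5.33
tcp_pos: [0.5219, 0.0054, 0.1002]
ee_rot: [0.691, 0.723, -0.0, 0.0]
wrist_force: [-0.8, -0.5, -5.1]
grip_width: 0.0177
grip_force: 88.6
```

Run:
```python
from h import *
go((.5195,.012,.10),2.7)
im,d,m=grab('wrist'); np.savez('w4.npz',im=im,d=d,**m); 
t,td,tm=grab('top'); np.savez('t4.npz',im=t,d=td,**tm)
c=cv2.resize(t[150:240,200:330],None,fx=4.6,fy=4.6,interpolation=cv2.INTER_CUBIC)
w=cv2.resize(im,(400,250))
cv2.imwrite('pics/g4.png',np.vstack([cv2.resize(im[:,:],(598,374))[:186],c[:414]]))
```

```text
off [0.0067, -0.0021, 0.0002] yaw -0.05 cur 2.65 t 5.3333 tcp [0.5219 0.0054 0.1002] tilt [-2.e-04 -5.e-04 -1.e+00] F [-0.76 -0.55 -5.14] grip 0.0177 88.6
```

View pics/g4.png

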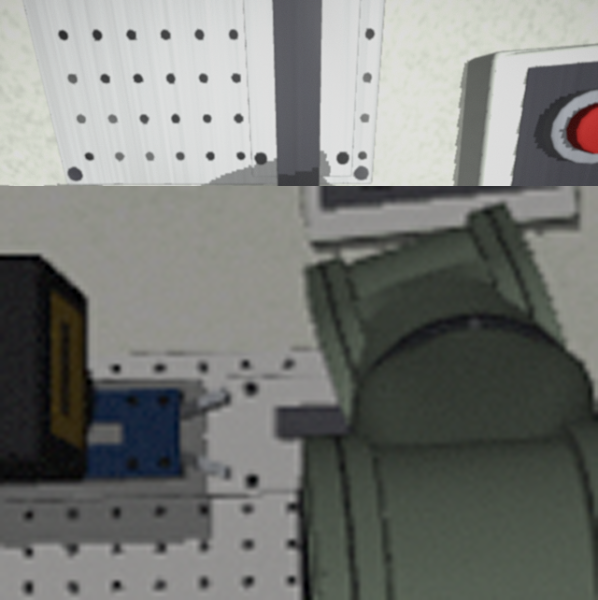

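The composite shows, at the top, the tool over the apron with two apron bolts at (261,158) and (343,158). At the bottom the shank end is at (275,408–438), lined up with the jaws at (228,395) and (228,470). The arm's wrist is bulky, so the last stretch must be pushed from the tail.

Run:
```python
from h import *
z=np.load('w4.npz'); im,d=z['im'],z['d']; m={k:z[k] for k in 'KRt'}; g=cv2.cvtColor(im,6).astype(float)
def bolt(u,v,h):
    w=g[v-10:v+11,u-10:u+11]; M=(w<110); vs,us=np.where(M); return plane((u-10+us.mean(),v-10+vs.mean()),h,m)
k=598/640
for u,v in((261,158),(343,158)): print('bolt',bolt(round(u/k),round(v/k),.028).round(4))
for u,v in((75,174),(361,173)): print('plate corner screw',bolt(round(u/k),round(v/k),.016).round(4))
P=cloud(d,m)
M=(P[...,2]>.105)&(P[...,2]<.125)&(np.indices(d.shape)[0]<230); M[:,:250]=0; M[:,400:]=0
q=P[M][:,:2].astype(np.float32); vx,vy,x0,y0=cv2.fitLine(q,2,0,.01,.01).ravel(); a=np.array([vx,vy])*np.sign(vy)
print('tool yaw',np.degrees(np.arctan2(-a[0],a[1])),'x at y=.1',x0+a[0]*(.1-y0)/a[1], 'z',np.median(P[M][:,2]))
T=np.load('t4.npz'); tm={k:T[k] for k in 'KRt'}; f=lambda x,y,:(x/4.6+200-.4,y/4.6+150-.4)
print('end',plane(f(275,423),.1156,tm)); 
print('bolts top',[plane(f(*b),.028,tm).round(4) for b in((251,388),(251,480))])
```

```text
bolt [0.4916 0.0326 0.028 ]
bolt [0.5556 0.0363 0.028 ]
plate corner screw [0.3346 0.01   0.016 ]
plate corner screw [0.574  0.0218 0.016 ]
tool yaw 3.0253751 x at y=.1 0.51765287 z 0.11552594871249161
end [0.39348795 0.11708354 0.1156    ]
bolts top [array([0.4193, 0.1448, 0.028 ]), array([0.3574, 0.1425, 0.028 ])]
```

Run:
```python
from h import *
T=np.load('t4.npz'); tm={k:T[k] for k in 'KRt'}; f=lambda x,y:(x/4.6+200-.4,(y-186)/4.6+150-.4)
print('end',plane(f(275,423),.1156,tm)); 
print('far bolts top',[plane(f(*b),.028,tm).round(4) for b in((251,388),(251,480))])
print('cover',[plane(f(*b),.0565,tm).round(4) for b in((181,391),(181,480))])
print('jaw tips',[plane(f(*b),.046,tm).round(4) for b in((228,396),(228,472))])
T=np.load('top0.npz')
f=lambda x,y:(x/4.8+140-.4,y/4.8+160-.4)
print('t0 bolts',[plane(f(*b),.028,tm).round(4) for b in((550,162),(551,259),(725,158),(727,255))])
```

```text
end [0.51225429 0.12137272 0.1156    ]
far bolts top [array([0.5466, 0.1496, 0.028 ]), array([0.4833, 0.1472, 0.028 ])]
cover [array([0.5397, 0.1926, 0.0565]), array([0.4797, 0.1901, 0.0565])]
jaw tips [array([0.5383, 0.1625, 0.046 ]), array([0.4867, 0.1605, 0.046 ])]
t0 bolts [array([0.5471, 0.1496, 0.028 ]), array([0.4831, 0.1465, 0.028 ]), array([0.5522, 0.0346, 0.028 ]), array([0.4882, 0.0316, 0.028 ])]
```

{"name": "apply_moves", "arguments": {
  "increments": [
    {"offset": [0,0.003,0.02],"yaw": 0,"gripper": 0.01},
    {"offset": [0,0.003,0.035],"yaw": 0,"gripper": 0.01},
    {"offset": [0,0.003,0.05],"yaw": 0,"gripper": 0.01},
    {"offset": [0,0.003,0.058],"yaw": 0,"gripper": 0.01},
    {"offset": [0,0.003,0.063],"yaw": 0,"gripper": 0.01},
    {"offset": [0,0.003,0.063],"yaw": 0,"gripper": 0.01},
    {"offset": [0,0.003,0.063],"yaw": 0,"gripper": 0.01}
  ]
}}

```text
t: 6.02
tcp_pos: [0.5251, 0.0064, 0.0378]
ee_rot: [0.69, 0.723, 0.0, 0.0]
wrist_force: [0.9, -0.2, -5.8]
grip_width: 0.0177
grip_force: 88.5
```

Run:
```python
from h import *
go((.5195,.012,.10),2.7)
im,d,m=grab('wrist'); np.savez('w5.npz',im=im,d=d,**m); cv2.imwrite('pics/w5.png',im)
P=cloud(d,m)
for r in (10,60,100,150,200): print(r,[ (c,*P[r,c].round(3)) for c in (200,270,320,370,420)])
```

```text
off [0.0059, -0.0053, -0.0622] yaw -0.02 cur 2.68 t 6.0167 tcp [0.5251 0.0064 0.0378] tilt [ 4.e-04  0.e+00 -1.e+00] F [ 0.92 -0.19 -5.81] grip 0.0177 88.5
10 [(200, np.float64(0.462), np.float64(0.12), np.float64(0.016)), (270, np.float64(0.498), np.float64(0.118), np.float64(0.029)), (320, np.float64(0.521), np.float64(0.113), np.float64(0.052)), (370, np.float64(0.543), np.float64(0.121), np.float64(0.028)), (420, np.float64(0.569), np.float64(0.125), np.float64(0.016))]
60 [(200, np.float64(0.461), np.float64(0.098), np.float64(0.016)), (270, np.float64(0.498), np.float64(0.098), np.float64(0.027)), (320, np.float64(0.522), np.float64(0.095), np.float64(0.053)), (370, np.float64(0.545), np.float64(0.1), np.float64(0.028)), (420, np.float64(0.572), np.float64(0.103), np.float64(0.017))]
100 [(200, np.float64(0.459), np.float64(0.079), np.float64(0.015)), (270, np.float64(0.498), np.float64(0.08), np.float64(0.028)), (320, np.float64(0.523), np.float64(0.08), np.float64(0.053)), (370, np.float64(0.547), np.float64(0.082), np.float64(0.029)), (420, np.float64(0.575), np.float64(0.084), np.float64(0.016))]
150 [(200, np.float64(0.458), np.float64(0.052), np.float64(0.017)), (270, np.float64(0.498), np.float64(0.056), np.float64(0.029)), (320, np.float64(0.523), np.float64(0.06), np.float64(0.053)), (370, np.float64(0.549), np.float64(0.058), np.float64(0.03)), (420, np.float64(0.579), np.float64(0.058), np.float64(0.016))]
200 [(200, np.float64(0.456), np.float64(0.024), np.float64(0.017)), (270, np.float64(0.498), np.float64(0.029), np.float64(0.028)), (320, np.float64(0.525), np.float64(0.038), np.float64(0.053)), (370, np.float64(0.552), np.float64(0.031), np.float64(0.027)), (420, np.float64(0.582), np.float64(0.03), np.float64(0.017))]
```

View pics/w5.png

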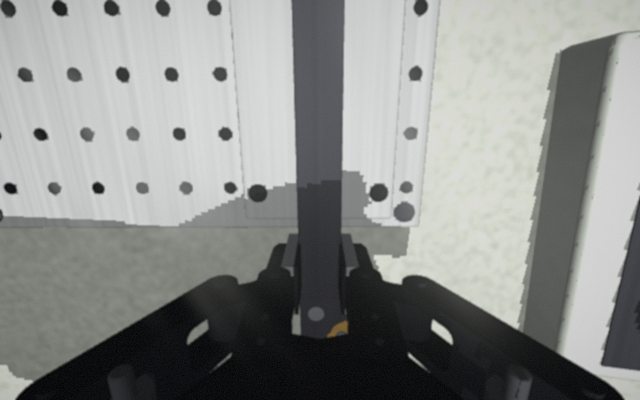

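The view shows the tool (columns 293–344) over the apron, whose edges run at about columns 232–245 and 404–392; bolts at (258,193) and (379,192).

Run:
```python
from h import *
z=np.load('w5.npz'); im,d=z['im'],z['d']; m={k:z[k] for k in 'KRt'}; g=cv2.cvtColor(im,6).astype(float)
P=cloud(d,m); 
A=[];B=[]
for r in range(8,180,4):
    zr=P[r,:,2]; k=np.where((zr>.022)&(zr<.036))[0]; k=k[(k>215)&(k<425)]
    t=np.where((zr>.046)&(zr<.06))[0]; t=t[(t>280)&(t<360)]
    l=plane((k.min()-.5,r),.028,m); q=plane((k.max()+.5,r),.028,m)
    A.append([*((l+q)/2)[:2],q[0]-l[0]]); a=plane((t.min()-.5,r),.0533,m); b=plane((t.max()+.5,r),.0533,m); B.append([*((a+b)/2)[:2],b[0]-a[0]])
for n,X in(('apron',np.array(A)),('tool',np.array(B))):
    p=np.polyfit(X[:,1],X[:,0],1); print(n,'yaw',np.degrees(-np.arctan(p[0])),'x@.12',np.polyval(p,.12),'x@.19',np.polyval(p,.19),'w',np.median(X[:,2]),X[:,2].std())
for u,v in((258,193),(379,192)):
    w=g[v-11:v+12,u-11:u+12]; vs,us=np.where(w<70); print(plane((u-11+us.mean(),v-11+vs.mean()),.028,m).round(4))
```

```text
apron yaw 2.8390723827508486 x@.12 0.5194143851966428 x@.19 0.5159429623282918 w 0.07910679934174536 0.00016687695327680574
tool yaw 2.9852740561047177 x@.12 0.5197486243127438 x@.19 0.5160981200687882 w 0.0198244899438772 0.00014846447084157242
[0.4917 0.0326 0.028 ]
[0.5553 0.0358 0.028 ]
```

Aligned to within 0.3 mm. I'll lower to about 1 mm above the apron and feed in.

{"name": "apply_moves", "arguments": {
  "increments": [
    {"offset": [0.0,0,0.002],"yaw": 0,"gripper": 0.01},
    {"offset": [0.0,0,0.004],"yaw": 0,"gripper": 0.01},
    {"offset": [0.005,0,0.004],"yaw": 0,"gripper": 0.01},
    {"offset": [0.012,0,0.004],"yaw": 0,"gripper": 0.01},
    {"offset": [0.02,0,0.004],"yaw": 0,"gripper": 0.01},
    {"offset": [0.028,0,0.004],"yaw": 0,"gripper": 0.01},
    {"offset": [0.036,0,0.004],"yaw": 0,"gripper": 0.01},
    {"offset": [0.044,0,0.004],"yaw": 0,"gripper": 0.01},
    {"offset": [0.052,0,0.004],"yaw": 0,"gripper": 0.01},
    {"offset": [0.06,0,0.004],"yaw": 0,"gripper": 0.01},
    {"offset": [0.06,0,0.004],"yaw": 0,"gripper": 0.01}
  ]
}}

```text
t: 6.98
tcp_pos: [0.5219, 0.0687, 0.0333]
ee_rot: [0.689, 0.724, 0.0, -0.0]
wrist_force: [1.2, 0.9, -4.6]
grip_width: 0.0179
grip_force: 88.6
```

Run:
```python
from h import *
go((.5195,.12,.03),2.8)
t,td,tm=grab('wrist'); P=cloud(td,tm); q=P[20:220,310:330]; q=q[(q[...,2]>.04)&(q[...,2]<.07)]; print(np.median(q[:,2]))
p=np.polyfit(q[:,1],q[:,2],1);print('slope',p[0])
```

```text
off [0.0513, 0.0001, 0.0034] yaw 0.02 cur 2.82 t 6.9833 tcp [0.5219 0.0687 0.0333] tilt [ 1.0e-04  1.2e-03 -1.0e+00] F [ 1.17  0.85 -4.56] grip 0.0179 88.6
0.04874774539195857
slope -0.00423445955676714
```

{"name": "apply_moves", "arguments": {
  "increments": [
    {"offset": [0.006,0,0],"yaw": 0,"gripper": 0.01},
    {"offset": [0.012,0,0],"yaw": 0,"gripper": 0.01},
    {"offset": [0.018,0,0],"yaw": 0,"gripper": 0.01},
    {"offset": [0.024,0,0],"yaw": 0,"gripper": 0.01},
    {"offset": [0.03,0,0],"yaw": 0,"gripper": 0.01},
    {"offset": [0.036,0,0],"yaw": 0,"gripper": 0.01},
    {"offset": [0.042,0,0],"yaw": 0,"gripper": 0.01},
    {"offset": [0.046,0,0],"yaw": 0,"gripper": 0.01},
    {"offset": [0.046,0,0],"yaw": 0,"gripper": 0.01}
  ]
}}

```text
t: 7.78
tcp_pos: [0.5197, 0.1136, 0.0333]
ee_rot: [0.69, 0.724, 0.0, -0.0]
wrist_force: [0.2, 0.4, -5.7]
grip_width: 0.0179
grip_force: 88.6
```

{"name": "apply_moves", "arguments": {
  "increments": [
    {"offset": [0,0,0],"yaw": 0,"gripper": 0.04},
    {"offset": [0,0,0],"yaw": 0,"gripper": 0.06},
    {"offset": [0,0,0],"yaw": 0,"gripper": 0.06},
    {"offset": [0,0,0],"yaw": 0,"gripper": 0.06},
    {"offset": [0,0,-0.015],"yaw": 0,"gripper": 0.06},
    {"offset": [0,0,-0.035],"yaw": 0,"gripper": 0.06},
    {"offset": [0,0,-0.055],"yaw": 0,"gripper": 0.06},
    {"offset": [-0.025,0,-0.06],"yaw": 0,"gripper": 0.0},
    {"offset": [-0.05,0,-0.06],"yaw": 0,"gripper": 0.0},
    {"offset": [-0.08,0,-0.06],"yaw": 0,"gripper": 0.0},
    {"offset": [-0.085,0,-0.06],"yaw": 0,"gripper": 0.0},
    {"offset": [-0.085,0,-0.06],"yaw": 0,"gripper": 0.0}
  ]
}}

```text
t: 8.78
tcp_pos: [0.5239, 0.0253, 0.0934]
ee_rot: [0.691, 0.722, -0.0, 0.0]
wrist_force: [0.0, 0.3, -1.1]
grip_width: 0.0006
grip_force: 0.0
```

Run:
```python
from h import *
go((.5195,.0286,.036),2.8)
im,d,m=grab('wrist'); cv2.imwrite('w6.png',im); np.savez('w6.npz',im=im,d=d,**m)
P=cloud(d,m); M=(P[...,2]>.043)&(P[...,2]<.0545)&(abs(P[...,0]-.52)<.03)&(P[...,1]<.19)
n,l,st,c=cv2.connectedComponentsWithStats(M.astype(np.uint8)); i=1+np.argmax(st[1:,4]); q=P[l==i]; print(st[i],q.min(0),q.max(0))
for y in np.arange(.05,.19,.015):
    s=q[abs(q[:,1]-y)<.004]
    if len(s): print(y.round(3),s[:,0].min().round(4),s[:,0].max().round(4),np.median(s[:,2]).round(4))
```

```text
off [0.0036, -0.0043, 0.0574] yaw -0.3 cur 2.5 t 8.7833 tcp [0.5239 0.0253 0.0934] tilt [ 1.e-04 -8.e-04 -1.e+00] F [ 0.04  0.32 -1.12] grip 0.0006 0.0
[ 300    0   55  167 6298] [0.50820374 0.06067514 0.04540928] [0.54437642 0.1542982  0.05103289]
0.065 0.513 0.5428 0.048
0.08 0.5126 0.544 0.0481
0.095 0.5116 0.5375 0.0479
0.11 0.5105 0.5305 0.0479
0.125 0.5101 0.5296 0.0479
0.14 0.5091 0.5287 0.0479
0.155 0.5082 0.5282 0.0478
```

The tool lies flat with its tail at y≈0.061, about 38 mm in. Lower the closed fingers behind the tail and push.

{"name": "apply_moves", "arguments": {
  "increments": [
    {"offset": [0,0.001,0.02],"yaw": 0,"gripper": 0.0},
    {"offset": [0,0.001,0.04],"yaw": 0,"gripper": 0.0},
    {"offset": [0,0.001,0.052],"yaw": 0,"gripper": 0.0},
    {"offset": [0,0.001,0.057],"yaw": 0,"gripper": 0.0},
    {"offset": [0.006,0.001,0.057],"yaw": 0,"gripper": 0.0},
    {"offset": [0.014,0.001,0.057],"yaw": 0,"gripper": 0.0},
    {"offset": [0.02,0.001,0.057],"yaw": 0,"gripper": 0.0},
    {"offset": [0.025,0.001,0.057],"yaw": 0,"gripper": 0.0},
    {"offset": [0.03,0.001,0.057],"yaw": 0,"gripper": 0.0},
    {"offset": [0.035,0.001,0.057],"yaw": 0,"gripper": 0.0},
    {"offset": [0.04,0.001,0.057],"yaw": 0,"gripper": 0.0},
    {"offset": [0.045,0.001,0.057],"yaw": 0,"gripper": 0.0}
  ]
}}

```text
t: 9.83
tcp_pos: [0.523, 0.0725, 0.0369]
ee_rot: [0.69, 0.723, 0.0, 0.0]
wrist_force: [0.0, -6.1, 4.5]
grip_width: -0.0002
grip_force: 2.7
```

{"name": "apply_moves", "arguments": {
  "increments": [
    {"offset": [0.005,0,0],"yaw": 0,"gripper": 0.0},
    {"offset": [0.01,0,0],"yaw": 0,"gripper": 0.0},
    {"offset": [0.015,0,0],"yaw": 0,"gripper": 0.0},
    {"offset": [0.02,0,0],"yaw": 0,"gripper": 0.0},
    {"offset": [0.024,0,0],"yaw": 0,"gripper": 0.0},
    {"offset": [0.027,0,0],"yaw": 0,"gripper": 0.0},
    {"offset": [0.027,0,0],"yaw": 0,"gripper": 0.0}
  ]
}}

```text
t: 10.42
tcp_pos: [0.5215, 0.1003, 0.0366]
ee_rot: [0.69, 0.724, 0.0, -0.0]
wrist_force: [-0.1, 0.9, -0.2]
grip_width: -0.0002
grip_force: 0.0
```

```bash
cat > tail.py <<'E'
from h import *
go((.5195,.1115,.036),2.8)
im,d,m=grab('wrist')
P=cloud(d,m); M=(P[...,2]>.044)&(P[...,2]<.053)&(abs(P[...,0]-.52)<.03)&(P[...,1]<.19)&(P[...,1]>.03)
n,l,st,c=cv2.connectedComponentsWithStats(M.astype(np.uint8)); i=1+np.argmax(st[1:,4]); q=P[l==i]; print(st[i],q.min(0),q.max(0),np.median(q[:,2]))
E
python3 tail.py
```

```text
off [0.0113, -0.0015, 0.0006] yaw -0.06 cur 2.74 t 10.4167 tcp [0.5215 0.1003 0.0366] tilt [ 4.e-04  5.e-04 -1.e+00] F [-0.11  0.95 -0.22] grip -0.0002 0.0
[ 291   58   74  196 9733] [0.5071272  0.10568145 0.04401436] [0.54191503 0.18999321 0.05299883] 0.04801256896311009
```

{"name": "apply_moves", "arguments": {
  "increments": [
    {"offset": [0.003,0,0],"yaw": 0,"gripper": 0.0},
    {"offset": [0.006,0,0],"yaw": 0,"gripper": 0.0},
    {"offset": [0.008,0,0],"yaw": 0,"gripper": 0.0},
    {"offset": [0.01,0,0],"yaw": 0,"gripper": 0.0},
    {"offset": [0.011,0,0],"yaw": 0,"gripper": 0.0},
    {"offset": [0.011,0,0],"yaw": 0,"gripper": 0.0}
  ]
}}

```text
t: 10.97
tcp_pos: [0.5209, 0.1108, 0.0363]
ee_rot: [0.69, 0.724, 0.0, -0.0]
wrist_force: [-0.8, -2.2, 1.4]
grip_width: -0.0001
grip_force: 0.9
```

{"name": "apply_moves", "arguments": {
  "increments": [
    {"offset": [0.001,0,0],"yaw": 0,"gripper": 0.0},
    {"offset": [0.002,0,0],"yaw": 0,"gripper": 0.0},
    {"offset": [0.002,0,0],"yaw": 0,"gripper": 0.0}
  ]
}}

```text
t: 11.22
tcp_pos: [0.5208, 0.1127, 0.0363]
ee_rot: [0.69, 0.724, 0.0, -0.0]
wrist_force: [-0.3, -4.1, 2.0]
grip_width: 0.0001
grip_force: 1.5
```

{"name": "apply_moves", "arguments": {
  "increments": [
    {"offset": [0.001,0,0],"yaw": 0,"gripper": 0.0},
    {"offset": [0.002,0,0],"yaw": 0,"gripper": 0.0},
    {"offset": [0.002,0,0],"yaw": 0,"gripper": 0.0}
  ]
}}

```text
t: 11.47
tcp_pos: [0.5208, 0.1139, 0.0363]
ee_rot: [0.69, 0.723, -0.0, 0.0]
wrist_force: [0.1, -8.9, 2.7]
grip_width: 0.0003
grip_force: 4.2
```

{"name": "apply_moves", "arguments": {
  "increments": [
    {"offset": [0.001,0,0],"yaw": 0,"gripper": 0.0},
    {"offset": [0.002,0,0],"yaw": 0,"gripper": 0.0},
    {"offset": [0.002,0,0],"yaw": 0,"gripper": 0.0}
  ]
}}

```text
t: 11.72
tcp_pos: [0.5207, 0.1139, 0.0363]
ee_rot: [0.691, 0.723, -0.001, 0.001]
wrist_force: [2.1, -18.9, 4.9]
grip_width: -0.0002
grip_force: 9.5
```

The push has stalled with the force climbing, so the tool is against the stop. I'll back off, rise, verify the tail, and locate the button.

{"name": "apply_moves", "arguments": {
  "increments": [
    {"offset": [-0.008,0,0],"yaw": 0,"gripper": 0.0},
    {"offset": [-0.025,0,0],"yaw": 0,"gripper": 0.0},
    {"offset": [-0.045,0,-0.01],"yaw": 0,"gripper": 0.0},
    {"offset": [-0.065,0,-0.03],"yaw": 0,"gripper": 0.0},
    {"offset": [-0.085,0,-0.055],"yaw": 0,"gripper": 0.0},
    {"offset": [-0.09,0,-0.08],"yaw": 0,"gripper": 0.0},
    {"offset": [-0.09,0,-0.1],"yaw": 0,"gripper": 0.0},
    {"offset": [-0.09,0,-0.12],"yaw": 0,"gripper": 0.0},
    {"offset": [-0.09,0,-0.12],"yaw": 0,"gripper": 0.0}
  ]
}}

```text
t: 12.47
tcp_pos: [0.5261, 0.0271, 0.1595]
ee_rot: [0.69, 0.724, 0.002, 0.001]
wrist_force: [0.6, 0.3, 0.6]
grip_width: 0.0003
grip_force: 0.0
```

```bash
python3 tail.py
python3 - <<'E'
from h import *
im,d,m=grab('wrist'); P=cloud(d,m)
H,S,V=cv2.split(cv2.cvtColor(im,cv2.COLOR_BGR2HSV))
for n,M in(('green',(H>40)&(H<85)&(S>110)),('red',((H<8)|(H>172))&(S>120))):
    k,l,st,c=cv2.connectedComponentsWithStats(M.astype(np.uint8))
    for i in range(1,k):
        if st[i,4]>60: print(n,st[i],np.median(P[l==i],0).round(4))
go((.655,-.07,.2),2.8)
E
```

```text
off [0.0844, -0.0032, 0.1236] yaw -0.09 cur 2.71 t 12.4667 tcp [0.5261 0.0271 0.1595] tilt [ 0.0046  0.0015 -1.    ] F [0.58 0.3  0.6 ] grip 0.0003 0.0
[ 303    0   41   76 2449] [0.50803514 0.12398866 0.04444239] [0.54084957 0.17693888 0.05173185] 0.047996029158364414
green [ 520  239   41   34 1015] [ 0.7159 -0.0128  0.072 ]
red [ 529  140   49   39 1471] [0.7052 0.0701 0.0717]
off [-0.103, 0.1252, -0.0434] yaw -0.07 cur 2.73 t 12.5667 tcp [0.5251 0.027  0.1566] tilt [ 1.1e-03  8.0e-04 -1.0e+00] F [-0.7   0.09  0.28] grip 0.0 0.0
```

```bash
python3 -c "
from h import *
go((.716,-.0135,.11),2.7)"
```

```text
off [-0.0495, 0.1887, 0.0467] yaw 0.03 cur 2.73 t 12.5667 tcp [0.5251 0.027  0.1566] tilt [ 1.1e-03  8.0e-04 -1.0e+00] F [-0.7   0.09  0.28] grip 0.0 0.0
```

{"name": "apply_moves", "arguments": {
  "increments": [
    {"offset": [-0.006,0.02,0],"yaw": 0,"gripper": 0.0},
    {"offset": [-0.012,0.045,0],"yaw": 0,"gripper": 0.0},
    {"offset": [-0.018,0.07,0],"yaw": 0,"gripper": 0.0},
    {"offset": [-0.025,0.095,0],"yaw": 0,"gripper": 0.0},
    {"offset": [-0.032,0.12,0],"yaw": 0,"gripper": 0.0},
    {"offset": [-0.038,0.145,0],"yaw": 0,"gripper": 0.0},
    {"offset": [-0.045,0.17,0.01],"yaw": 0,"gripper": 0.0},
    {"offset": [-0.049,0.185,0.02],"yaw": 0,"gripper": 0.0},
    {"offset": [-0.05,0.189,0.03],"yaw": 0,"gripper": 0.0},
    {"offset": [-0.05,0.189,0.04],"yaw": 0,"gripper": 0.0},
    {"offset": [-0.05,0.189,0.045],"yaw": 0,"gripper": 0.0},
    {"offset": [-0.05,0.189,0.045],"yaw": 0,"gripper": 0.0}
  ]
}}

```text
t: 13.57
tcp_pos: [0.7149, -0.0139, 0.1098]
ee_rot: [0.69, 0.724, -0.001, -0.001]
wrist_force: [0.0, -0.1, -1.0]
grip_width: -0.0001
grip_force: 0.0
```

```bash
python3 -c "
from h import *
go((.716,-.0135,.072),2.7)
im,d,m=grab('wrist'); cv2.imwrite('pics/b.png',im)
P=cloud(d,m);H,S,V=cv2.split(cv2.cvtColor(im,cv2.COLOR_BGR2HSV)); M=(H>40)&(H<85)&(S>110)&(P[...,2]<.1); q=P[M]; print(M.sum(), q.min(0),q.max(0))"
```

```text
off [0.0004, 0.0012, 0.0378] yaw 0.04 cur 2.74 t 13.5667 tcp [ 0.7149 -0.0139  0.1098] tilt [-2.4e-03  3.0e-04 -1.0e+00] F [ 0.   -0.12 -1.03] grip -0.0001 0.0
1303 [ 0.70340927 -0.02469096  0.06730563] [0.73240403 0.00207126 0.07671325]
```

View pics/b.png

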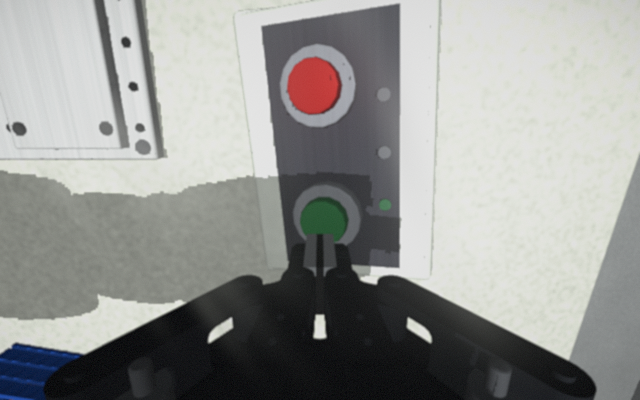

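The closed fingertips stand right over the green button (324,220); the red one at (314,85) is well clear. Pressing down.

{"name": "apply_moves", "arguments": {
  "increments": [
    {"offset": [0,0.001,0.012],"yaw": 0,"gripper": 0.0},
    {"offset": [0,0.001,0.022],"yaw": 0,"gripper": 0.0},
    {"offset": [0,0.001,0.03],"yaw": 0,"gripper": 0.0},
    {"offset": [0,0.001,0.035],"yaw": 0,"gripper": 0.0},
    {"offset": [0,0.001,0.039],"yaw": 0,"gripper": 0.0},
    {"offset": [0,0.001,0.042],"yaw": 0,"gripper": 0.0},
    {"offset": [0,0.001,0.042],"yaw": 0,"gripper": 0.0}
  ]
}}

```text
t: 14.2
tcp_pos: [0.7173, -0.0143, 0.0692]
ee_rot: [0.69, 0.724, 0.0, 0.0]
wrist_force: [0.4, 0.1, 5.0]
grip_width: 0.0003
grip_force: 2.0
```

{"name": "apply_moves", "arguments": {
  "increments": [
    {"offset": [0,0,0.001],"yaw": 0,"gripper": 0.0},
    {"offset": [0,0,0.002],"yaw": 0,"gripper": 0.0},
    {"offset": [0,0,0.002],"yaw": 0,"gripper": 0.0}
  ]
}}

```text
t: 14.45
tcp_pos: [0.7176, -0.0143, 0.0679]
ee_rot: [0.69, 0.724, 0.001, 0.0]
wrist_force: [1.3, 0.2, 5.6]
grip_width: -0.0001
grip_force: 2.7
```

{"name": "apply_moves", "arguments": {
  "increments": [
    {"offset": [0,0,0.001],"yaw": 0,"gripper": 0.0},
    {"offset": [0,0,0.002],"yaw": 0,"gripper": 0.0},
    {"offset": [0,0,0.002],"yaw": 0,"gripper": 0.0}
  ]
}}

```text
t: 14.7
tcp_pos: [0.718, -0.0142, 0.0673]
ee_rot: [0.69, 0.724, 0.001, 0.001]
wrist_force: [-3.2, 0.1, 21.4]
grip_width: 0.0
grip_force: 10.9
```

Bottomed out: 21 N and no further travel. Release and rise.

{"name": "apply_moves", "arguments": {
  "increments": [
    {"offset": [0,0,-0.005],"yaw": 0,"gripper": 0.0},
    {"offset": [0,0,-0.02],"yaw": 0,"gripper": 0.0},
    {"offset": [0,0,-0.045],"yaw": 0,"gripper": 0.0},
    {"offset": [0,0,-0.07],"yaw": 0,"gripper": 0.0},
    {"offset": [-0.03,-0.03,-0.09],"yaw": 0,"gripper": 0.0},
    {"offset": [-0.06,-0.06,-0.1],"yaw": 0,"gripper": 0.0},
    {"offset": [-0.06,-0.06,-0.1],"yaw": 0,"gripper": 0.0},
    {"offset": [-0.06,-0.06,-0.1],"yaw": 0,"gripper": 0.0}
  ]
}}

```text
t: 15.37
tcp_pos: [0.6588, -0.0804, 0.1668]
ee_rot: [0.691, 0.722, -0.0, 0.001]
wrist_force: [1.0, -0.4, -0.4]
grip_width: 0.0004
grip_force: 0.0
```

Run:
```python
from h import *
go((.5,0,.2),2.7)
im,d,m=grab('wrist'); P=cloud(d,m)
H,S,V=cv2.split(cv2.cvtColor(im,cv2.COLOR_BGR2HSV)); M=(H>40)&(H<85)&(S>110)&(P[...,2]<.1)&(P[...,2]>.05); print('green',M.sum(),np.median(P[M],0))
im,d,m=grab('scene'); P=cloud(d,m)
M=(abs(P[...,0]-.523)<.03)&(P[...,2]>.04)&(P[...,2]<.054)&(P[...,1]>.03)&(P[...,1]<.15); q=P[M]; print('tool',M.sum(),np.percentile(q[:,1],[1,5]),np.median(q[:,2]))
```

```text
off [0.0872, -0.1552, -0.0334] yaw -0.19 cur 2.51 t 15.3667 tcp [ 0.6588 -0.0804  0.1668] tilt [ 7.0e-04 -1.8e-03 -1.0e+00] F [ 1.05 -0.43 -0.42] grip 0.0004 0.0
green 3 [ 0.72732493 -0.00630092  0.07446601]
tool 8 [0.12145841 0.1221312 ] 0.04597893732704877
```

```bash
python3 -c "
from station import bot
print(bot.sign_off())"
```

```text
the job is handed in; nothing more can be done
None
```

I handed the job in at about 15.5 s, with the tool slid home against the end stop and the green button pressed to the bottom and released; the hand-in returned no verdict, and my last picture hardly showed the button, so I did not confirm it had come up.

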